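Set out the sensor demonstration on the electronics bench

ROBOT

A 7-joint arm with a two-finger parallel gripper is mounted at the origin on the work surface. World frame = base frame: x ahead of the robot, y to its left, z up, the work surface at z = 0. Lengths are in m, angles in rad, forces in N, time in s.
With the tool pointing down it reaches from about 0.425 to 0.925 m from the base axis. Payload 6.8 kg.
Tool frame: the origin (TCP) lies at the very end of the fingers, on their centre line; the grasp point (between the pads) lies 19 mm behind it; z points along the fingers, y is the line along which they close (so a half turn about z gives the same grasp; the last joint's range is limited). The gripper opens to 85 mm and grips with 20 to 120 N. Pads are 22 mm wide; open, the fingers measure 114 mm over their backs; the gripper's body (76 mm by 85 mm) begins 54 mm behind the grasp point. The pads swing forward as they close: fully open they stand 13 mm farther back than shut.
Start: joints at [-1.348, 0.477, 0.022, 1.555, -0.011, 1.109, -0.083], TCP at [0.219, 0.638, 0.231] pointing down, gripper open.
Joint ranges: [-2.96, 2.96], [-0.34, 2.1], [-1.41, 1.46], [0.24, 2.44], [-1.37, 4.51], [0.17, 1.92], [-2.96, 2.96]. Speed limits (rad/s): [2.39, 2.39, 3.14, 3.14, 3.14, 3.14, 3.14].

INTERFACE

Orientations are given as a rotation vector (axis times angle).
In Python, from bench import r gives the robot as it stands.
- The arm moves only by the tool play_rows, never from a script. Its argument "targets" is text: rows parted by semicolons, each of 5 numbers parted by spaces: the closure, from -1 (fully open) to 1 (shut), then the shift along the tool's x, y, z in m, then the turn about the tool's z in rad. In form: gripper dx dy dz spin; .... A call has 1 to 8 rows; each row is the pose to reach, as a shift and turn from the pose commanded when the call began, along the tool's axes at that moment; what a row does not reach only later rows make up. A row lasts 1/12 s, in which the tool goes at most 41.7 mm and 7.16 degrees, less where a joint would pass 70% of its speed; a pose out of reach is approached as far as the arm can. A call with a gripper value outside its range is refused whole. The fingers move at their own pace and stop on an object; "squeeze" is the grip in N (left out, the last holds). Time passes only in rows, so rows that repeat a pose let the fingers close. It gives the time, the measured TCP pose, the force, the opening and the grip force at its end, in the units of the state.
- r.get_obs(): the state, without advancing time (a new reading comes with each control period).
- r.grab_frame(name): name is "side" or "top" or "wrist"; returns the picture (384x512x3 uint8, red, green, blue); there is no depth.
- r.camera_info(name): a dict with "fov_y" (degrees; the focal length in pixels is half the picture's height over the tangent of half this angle, whatever the lens; pixels are square), "cx", "cy" (the principal point, pixels), "position" and "rotation" of the camera in the world. Camera axes: x right, y down, z forward; pixel columns grow to the right and rows downward; lengths in m; the calibration is good to about 2 mm. A picture is of the moment at which its call begins: read the wrist's pose just before it. camera_info takes no time and is no camera call; for the wrist camera it gives the pose at the moment of the call.
- r.hand_in(): hands the job in; it is judged then, once.
The state is a dict: "clock": time; "joints": joint angles; "qvel": joint speeds; "tau": joint torques, N m; "tcp_pos": TCP position; "orientation": TCP orientation; "contact_force": force on the tool from outside, world axes, zero at the start; "moment": the same for the moment, N m; "grip_width": finger opening in m; "gripper_force": force on a finger pad.
Only numpy, scipy, OpenCV 4.12 (cv2) and the standard library are available. Lean on these libraries where they do the work, as an engineer would, in place of code of your own. Each camera call takes 0.05 s, during which the arm holds its last target. There are 200 camera calls.

TASK

Lay the battery box on the metal strip midway between the two boards, lengthwise along the strip, and stand the two-eyed distance sensor centred on top of it, lengthwise too. On the bench, put the round loudspeaker behind the keypad board (side away from the robot) and the display module in front of the board with the big square screen (side towards the robot), long side parallel to the board's edge, each centred on its board with a gap of about 40 mm. Let go of everything, all upright, and leave the spare wheel, the spool and the screwdriver where they are.

Things in the scene. Friction and masses are not known exactly. Their poses are not given: they have to be found in the camera images.
- strip: Fixed bare aluminium strip lying on the bench, 70 (x) x 376 (y) x 4 mm (z), carrying the two boards, one towards each end. Origin: centre of its underside, which is the point midway between the two boards. x axis across the strip, roughly away from the robot; y axis along the strip, roughly to the robot's left; z up. Its place and yaw vary.
- keypad_board: Fixed green circuit board with a black pad of 4 x 4 white keys and a row of small switches; 80 (x) x 110 (y) mm, its board top 10 mm and its keys 19 mm above the origin. Origin: centre of its underside, on top of the strip (4 mm above the bench), 138 mm from the strip's middle along the strip, at either end. Axes as the strip's: x points away from the robot (behind), -x towards the robot (in front).
- screen_board: Fixed blue circuit board with one large square black screen (54 mm) and two pin strips; 80 (x) x 110 (y) mm, its board top 10 mm and its screen 17 mm above the origin. Origin: centre of its underside, on top of the strip (4 mm above the bench), 138 mm from the strip's middle along the strip, at the end the keypad board does not have. Axes as the strip's: x points away from the robot (behind), -x towards the robot (in front).
- battery_mid (a point): Centre (half-way up) of the loose battery box: a plain grey plastic box with flat top, a white paper square on it and a thin black seam round it; 44 (x) x 72 (y, its length) x 28 mm high, 160 g. z up.
- sensor_mid (a point): Centre (half-way up the housing) of the loose distance sensor: a white block 20 (x) x 46 (y, its length) x 24 mm high, 45 g, with two round metal eyes 16 mm across standing 10 mm out of its -x face. z up. Best gripped by its ends (46 mm, along y).
- speaker_mid (a point): Centre (half-way up) of the loose round loudspeaker: a short upright metal can 52 mm in diameter, 26 mm high, 120 g, with a black cone and grey dome on its top. z up.
- display_mid (a point): Centre (half-way up) of the loose display module: a flat white block 36 (x) x 80 (y, its length) x 20 mm high, 70 g, with a black-framed grey-green narrow screen on its top. z up.
- wheel: Bystander, loose: spare car wheel lying flat, black tyre 66 mm in diameter, 28 mm high, grey hub. Origin: centre of its underside.
- spool: Bystander, loose: small grey spool standing upright, 44 mm in diameter, 32 mm high. Origin: centre of its underside.
- driver: Bystander, loose: screwdriver 170 mm long, lying at the left side of the bench. Origin: underside of its middle.
Not all that is in view belongs to the job. Leave any orange, pink or yellow look-alike of the part that bears battery_mid alone.

How it is judged:
By the outcome, as a careful person would: the job done as asked, in the order asked, and still so for the second after the job is handed in, with the robot touching nothing.
It also fails if it takes over 99 s, if anything falls off the work surface, if the arm or the gripper's body presses on something with over 40 N, if the wrist force passes 120 N, or if a joint passes its speed limit or range.

## Working session

There is one attempt and no reset: what is moved stays moved. The work goes in short steps, Python scripts to look and compute and a tool call to move; the robot and the scene stay as the last step left them, time stands still between calls to the robot, and variables do not carry over. Pictures are saved under pics/ and viewed, at most 17 in all, crops included, and the job is handed in when it is done.

Besides the shell and the picture viewer there is one more tool, called after ">>>" as name(argument=value, ...) on one line, values as JSON. play_rows: Moves the arm, as the interface text tells. Its arguments: {"type":"object","properties":{"targets":{"type":"string"},"squeeze":{"type":"number"}},"required":["targets"]}

```bash
mkdir -p pics; ls
python3 - <<'E'
from bench import r
import cv2
for n in ("top","side"):
    cv2.imwrite(f"pics/{n}0.png",r.grab_frame(n)[:,:,::-1]); print(n,r.camera_info(n))
o=r.get_obs();print(o)
E
```

```text
pics
top {'fov_y': 56.695370898151026, 'cx': 253.75309700934386, 'cy': 187.74191531769114, 'position': array([0.42492512, 0.0109248 , 1.20687338]), 'rotation': array([-2.1412318 ,  2.18170513, -0.12599487])}
side {'fov_y': 55.06683989347508, 'cx': 253.22223154885307, 'cy': 188.8043044746163, 'position': array([0.38388694, 0.66532763, 0.89363557]), 'rotation': array([-0.39489269,  2.8754171 , -0.95443075])}
{'clock': 0.1, 'joints': array([-1.34810283,  0.47768091,  0.02236851,  1.55633392, -0.01152839,
        1.10929684, -0.08307798]), 'qvel': array([-9.32718673e-04, -5.45381165e-05, -1.43955852e-03, -2.95342305e-03,
       -1.78734256e-03,  8.37083509e-04, -5.72552391e-04]), 'tau': array([ 3.83900246e-03, -5.97764182e+01,  1.61317628e+00, -2.81953597e+01,
        1.27425665e-02,  4.95242479e-03,  3.50657061e-06]), 'tcp_pos': array([0.21908289, 0.63790529, 0.2304558 ]), 'orientation': array([-5.17206268e-01, -3.09856044e+00,  2.48566596e-03]), 'contact_force': array([ 0.38692471, -0.04298779, -0.15247489]), 'moment': array([-0.04484675, -0.04427902, -0.00432993]), 'gripper_force': 0.0, 'grip_width': 0.085244354404502}
```

View pics/top0.png

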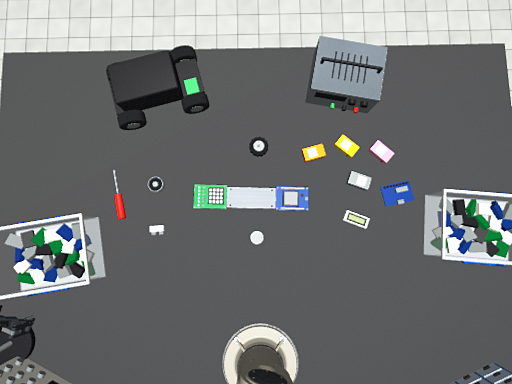

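View pics/side0.png

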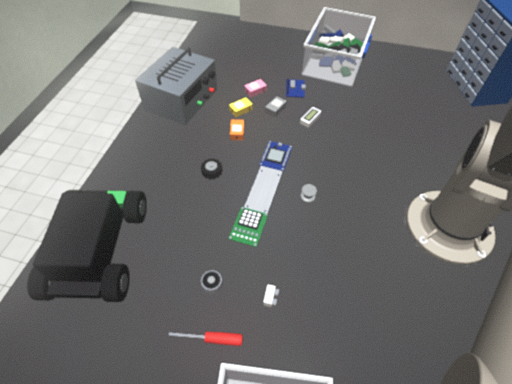

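The top view shows the battery (grey, white square) at (360,180). The sensor is at (157,230), the speaker at (155,184) and the display at (357,219). The keypad board is at (210,196), the screen board at (292,198), the wheel at (259,146), the spool at (257,238) and the driver at (119,195).

These could be taken for the battery: orange (314,152), yellow (347,146), pink (381,151), blue board (397,193). I choose the grey box at (360,180). The speaker could be confused with the wheel (259,146) or the spool (257,238).

```bash
cat > h.py <<'E'
import numpy as np, cv2
from scipy.spatial.transform import Rotation as R
from bench import r
def ray(ci,uv):
    f=192/np.tan(np.radians(ci["fov_y"]/2))
    uv=np.atleast_2d(uv).astype(float)
    d=np.c_[(uv[:,0]-ci["cx"])/f,(uv[:,1]-ci["cy"])/f,np.ones(len(uv))]
    return np.array(ci["position"]),d@R.from_rotvec(ci["rotation"]).as_matrix().T
def plane(ci,uv,z):
    p,d=ray(ci,uv); return p+d*((z-p[2])/d[:,2])[:,None]
def proj(ci,P):
    f=192/np.tan(np.radians(ci["fov_y"]/2))
    q=(np.atleast_2d(P)-ci["position"])@R.from_rotvec(ci["rotation"]).as_matrix()
    return q[:,:2]/q[:,2:]*f+[ci["cx"],ci["cy"]]
def rect(ci,pts,z):
    """min-area rectangle of pixel points on plane z: centre, (long,short), yaw of long side (deg, from world x)"""
    P=plane(ci,pts,z)[:,:2]
    b=cv2.boxPoints(cv2.minAreaRect((P*1000).astype(np.float32)))/1000
    e=[b[1]-b[0],b[2]-b[1]]; e.sort(key=np.linalg.norm)
    return b.mean(0),np.linalg.norm(e[1]),np.linalg.norm(e[0]),np.degrees(np.arctan2(e[1][1],e[1][0]))%180
E
python3 - <<'E'
from h import *
for n,seeds in (("top",dict(bat=(360,180,.028),sen=(157,230,.024),spk=(155,184,.026),dis=(357,219,.02),strip=(250,197,.009),wheel=(259,146,.028),spool=(257,238,.032))),
  ("side",dict(bat=(276,105,.028),sen=(269,296,.024),spk=(211,280,.026),dis=(311,116,.02),strip=(262,190,.009)))):
    im=cv2.imread(f"pics/{n}0.png"); ci=r.camera_info(n)
    bg=np.median(im[100:300,110:400].reshape(-1,3),0)
    m=(np.abs(im.astype(int)-bg).max(2)>30).astype(np.uint8)
    m=cv2.morphologyEx(m,cv2.MORPH_CLOSE,np.ones((3,3)))
    k,lab,st,_=cv2.connectedComponentsWithStats(m)
    for s,(u,v,z) in seeds.items():
        w=lab[v-3:v+4,u-3:u+4]; w=w[w>0]
        l=np.bincount(w).argmax(); ys,xs=np.nonzero(lab==l)
        c,a,b,y=rect(ci,np.c_[xs,ys],z); print(n,s,st[l],c.round(4),"size",round(a,3),round(b,3),"yaw",round(y,1))
im=cv2.imread("pics/top0.png")
cv2.imwrite("pics/cropA.png",cv2.resize(np.hstack([im[130:250,300:420],im[160:250,105:225].copy().repeat(1,0) if 0 else im[130:250,105:225]]),None,fx=3.3,fy=3.3,interpolation=cv2.INTER_CUBIC))
E
```

```text
top bat [346 170  26  21 329] [ 0.5816 -0.3419] size 0.077 0.05 yaw 68.6
top sen [149 225  15  10 136] [0.4304 0.3348] size 0.047 0.03 yaw 88.9
top spk [147 176  17  16 202] [0.5826 0.3404] size 0.051 0.051 yaw 135.0
top dis [343 210  27  19 305] [ 0.4532 -0.3286] size 0.083 0.041 yaw 67.0
top strip [ 193  184  116   27 2689] [0.5333 0.0212] size 0.389 0.084 yaw 87.6
top wheel [249 137  19  20 298] [ 0.7028 -0.0076] size 0.066 0.061 yaw 178.9
top spool [250 231  14  14 156] [0.3982 0.0035] size 0.043 0.042 yaw 88.9
side bat [265  96  22  16 188] [ 0.5844 -0.3412] size 0.076 0.047 yaw 70.2
side sen [263 284  16  23 272] [0.432  0.3384] size 0.056 0.033 yaw 92.5
side spk [200 270  22  21 355] [0.5849 0.342 ] size 0.052 0.052 yaw 15.6
side dis [300 106  22  21 258] [ 0.4551 -0.3199] size 0.103 0.044 yaw 68.3
side strip [ 228  141   65  106 2778] [0.5355 0.0161] size 0.393 0.082 yaw 87.6
```

View pics/cropA.png

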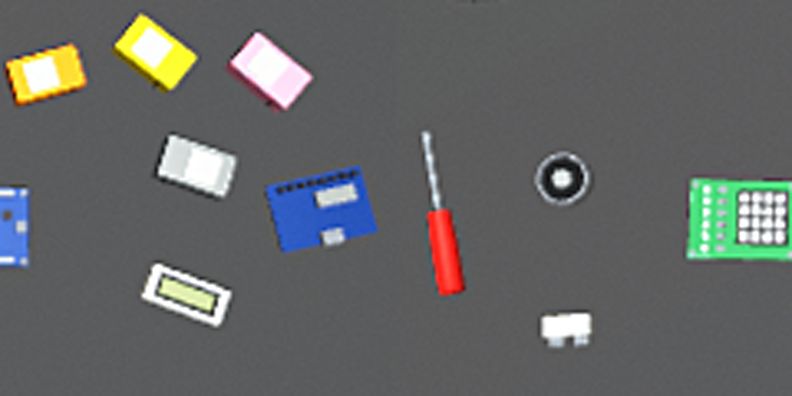

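The crop confirms the choices. The grey box with the white square is at crop (197,165), the display at (187,294), the speaker (dark cone, grey dome) at (562,178) and the sensor at (566,325) with its eyes toward the robot. Next I fly above the strip to refine the measurements.

```bash
cat >> h.py <<'E'
def go(x,y,z,yaw):
    """shift/spin in tool axes to bring the TCP to x,y,z with tool y along world yaw (deg, mod 180)"""
    o=r.get_obs(); M=R.from_rotvec(o["orientation"]).as_matrix()
    d=M.T@(np.array([x,y,z])-o["tcp_pos"])
    cur=np.degrees(np.arctan2(M[1,1],M[0,1])); dy=(yaw-cur+90)%180-90
    print("t",round(o["clock"],2),"tcp",o["tcp_pos"].round(4),"yaw",round(cur,2),"tilt",M[:2,2].round(4),"w",round(o["grip_width"],4),"j",o["joints"].round(2))
    print("move",d.round(4),"spin",round(-np.radians(dy),4))
E
python3 -c "
from h import *
go(.5,.02,.3,-2.4);go(.5816,-.3419,.3,-21)"
```

```text
t 0.1 tcp [0.2191 0.6379 0.2305] yaw 71.05 tilt [-0.0004 -0.0015] w 0.0852 j [-1.35  0.48  0.02  1.56 -0.01  1.11 -0.08]
move [-0.4664 -0.4933 -0.0687] spin 1.2819
t 0.1 tcp [0.2191 0.6379 0.2305] yaw 71.05 tilt [-0.0004 -0.0015] w 0.0852 j [-1.35  0.48  0.02  1.56 -0.01  1.11 -0.08]
move [-0.6611 -0.8091 -0.0682] spin -1.5351
```

>>> play_rows(targets="-1 -0.4664 -0.4933 -0.0687 1.28;-1 -0.4664 -0.4933 -0.0687 1.28;-1 -0.4664 -0.4933 -0.0687 1.28;-1 -0.4664 -0.4933 -0.0687 1.28;-1 -0.4664 -0.4933 -0.0687 1.28;-1 -0.4664 -0.4933 -0.0687 1.28;-1 -0.4664 -0.4933 -0.0687 1.28;-1 -0.4664 -0.4933 -0.0687 1.28")

```text
clock: 0.77
tcp_pos: [0.3567, 0.3343, 0.2648]
orientation: [-1.947, -2.465, 0.001]
contact_force: [0.6, 0.2, 0.3]
grip_width: 0.0857
gripper_force: 0.0
```

```bash
python3 -c "
from h import *
go(.5,.02,.3,-2.4)"
```

```text
t 0.77 tcp [0.3567 0.3343 0.2648] yaw 13.4 tilt [-0.0005 -0.0001] w 0.0857 j [-1.16  0.13  0.31  1.96 -0.05  1.05 -0.6 ]
move [-0.339   0.0665 -0.0352] spin 0.2758
```

>>> play_rows(targets="-1 -0.339 0.0665 -0.035 0.276;-1 -0.339 0.0665 -0.035 0.276;-1 -0.339 0.0665 -0.035 0.276;-1 -0.339 0.0665 -0.035 0.276;-1 -0.339 0.0665 -0.035 0.276;-1 -0.339 0.0665 -0.035 0.276;-1 -0.339 0.0665 -0.035 0.276;-1 -0.339 0.0665 -0.035 0.276")

```text
clock: 1.43
tcp_pos: [0.4959, 0.0336, 0.2987]
orientation: [-2.261, -2.181, -0.001]
contact_force: [0.1, 0.4, -0.2]
grip_width: 0.0857
gripper_force: 0.0
```

```bash
python3 -c "
from h import *
go(.5,.02,.3,-2.4)
go(.5816,-.3419,.2,-21)
ci=r.camera_info('wrist');print(ci)
cv2.imwrite('pics/w1.png',r.grab_frame('wrist')[:,:,::-1])"
```

```text
t 1.43 tcp [0.4959 0.0336 0.2987] yaw -2.05 tilt [0.     0.0006] w 0.0857 j [-0.76  0.12  0.63  1.92 -0.08  1.13 -0.14]
move [-0.0134  0.0045 -0.0013] spin 0.0061
t 1.43 tcp [0.4959 0.0336 0.2987] yaw -2.05 tilt [0.     0.0006] w 0.0857 j [-0.76  0.12  0.63  1.92 -0.08  1.13 -0.14]
move [-0.3722  0.099   0.0985] spin 0.3307
{'fov_y': 63.61268492174484, 'cx': 255.5471326357852, 'cy': 185.9647304090988, 'position': array([0.49944641, 0.11204077, 0.44001239]), 'rotation': array([ 2.82654296, -0.05083158, -0.00877097])}
```

View pics/w1.png

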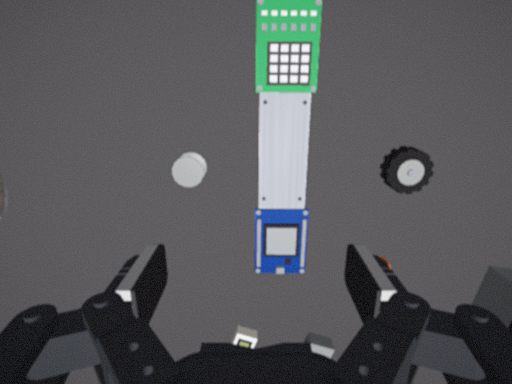

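The wrist view shows the strip from (259,93) to (309,208), with the keypad board at the top and the screen board centred at (281,240). I measure the boards by colour in both views.

```bash
cat >> h.py <<'E'
def colmask(im,lo,hi,box=None):
    m=cv2.inRange(cv2.cvtColor(im,cv2.COLOR_BGR2HSV),lo,hi)
    if box is not None:
        k=np.zeros_like(m); x0,y0,x1,y1=box; k[y0:y1,x0:x1]=255; m&=k
    return m
def big(m):
    return max(cv2.findContours(m,cv2.RETR_EXTERNAL,cv2.CHAIN_APPROX_NONE)[0],key=cv2.contourArea)[:,0,:]
E
cat > strip.py <<'E'
from h import *
G=((40,90,40),(85,255,255));B=((100,110,40),(130,255,255))
w=cv2.imread('pics/w1.png');cw={'fov_y': 63.61268492174484, 'cx': 255.5471326357852, 'cy': 185.9647304090988, 'position': np.array([0.49944641, 0.11204077, 0.44001239]), 'rotation': np.array([ 2.82654296, -0.05083158, -0.00877097])}
t=cv2.imread('pics/top0.png');ct=r.camera_info('top')
s=cv2.imread('pics/side0.png');cs=r.camera_info('side')
for n,im,ci,bb,gb in (('wrist',w,cw,(230,190,330,290),(230,0,340,120)),('top',t,ct,(265,170,325,225),(180,170,240,225)),('side',s,cs,(250,130,300,180),(220,195,280,250))):
    o=[]
    for nm,c,b in (('blue',B,bb),('green',G,gb)):
        q=rect(ci,big(colmask(im,*c,b)),.014); o.append(q[0]); print(n,nm,q[0].round(4),np.round(q[1:],3))
    d=o[1]-o[0];print(' mid',((o[0]+o[1])/2).round(4),'sep',np.linalg.norm(d).round(4),'yaw',np.degrees(np.arctan2(d[1],d[0]))-90)
E
python3 strip.py
```

```text
wrist blue [ 0.5289 -0.1179] [1.1000e-01 8.0000e-02 8.6581e+01]
wrist green [0.5408 0.1554] [1.0700e-01 8.1000e-02 8.7904e+01]
 mid [0.5349 0.0187] sep 0.2736 yaw -2.4938812
top blue [ 0.5272 -0.1187] [1.0800e-01 8.1000e-02 8.8515e+01]
top green [0.5383 0.1575] [1.1200e-01 8.2000e-02 8.6439e+01]
 mid [0.5328 0.0194] sep 0.2764 yaw -2.30085
side blue [ 0.5319 -0.0743] [6.20000e-02 2.60000e-02 1.73245e+02]
side green [0.5405 0.1615] [1.0800e-01 8.0000e-02 8.7875e+01]
 mid [0.5362 0.0436] sep 0.236 yaw -2.0796204
```

>>> play_rows(targets="-1 -0.372 0.099 0.08 0.331;-1 -0.372 0.099 0.08 0.331;-1 -0.372 0.099 0.08 0.331;-1 -0.372 0.099 0.08 0.331;-1 -0.372 0.099 0.08 0.331;-1 -0.372 0.099 0.08 0.331;-1 -0.372 0.099 0.08 0.331;-1 -0.372 0.099 0.08 0.331")

```text
clock: 2.15
tcp_pos: [0.5684, -0.2839, 0.2295]
orientation: [-2.588, -1.779, 0.001]
contact_force: [0.5, 0.6, -0.3]
grip_width: 0.0856
gripper_force: 0.0
```

```bash
cat > tops.py <<'E'
from h import *
t=cv2.imread('pics/top0.png');ct=r.camera_info('top')
for nm,b,z in (('bat',(340,165,378,195),.028),('dis',(338,205,376,233),.02),('sen',(143,218,172,240),.024)):
    for th in (120,150,180):
        sub=cv2.resize(t,None,fx=4,fy=4,interpolation=cv2.INTER_CUBIC).min(2)
        m=np.zeros_like(sub);x0,y0,x1,y1=[4*k for k in b];m[y0:y1,x0:x1]=(sub[y0:y1,x0:x1]>th)*255
        c=(big(m)+.5)/4-.5
        q=rect(ct,c,z);print(nm,th,q[0].round(4),np.round(q[1:],3))
E
python3 tops.py; python3 -c "
from h import *
go(.5835,-.345,.1,-21)"
```

```text
bat 120 [ 0.5829 -0.3445] [7.4000e-02 4.6000e-02 6.9128e+01]
bat 150 [ 0.5829 -0.3445] [7.2000e-02 4.5000e-02 6.9541e+01]
bat 180 [ 0.583  -0.3442] [7.1000e-02 4.3000e-02 6.9899e+01]
dis 120 [ 0.4532 -0.3287] [8.500e-02 4.200e-02 6.762e+01]
dis 150 [ 0.4533 -0.3286] [8.4000e-02 4.0000e-02 6.8235e+01]
dis 180 [ 0.4534 -0.3285] [8.3000e-02 3.8000e-02 6.8233e+01]
sen 120 [0.4302 0.3341] [5.0000e-02 3.4000e-02 9.3871e+01]
sen 150 [0.4305 0.3341] [4.9000e-02 3.1000e-02 9.3872e+01]
sen 180 [0.4312 0.3341] [4.7000e-02 2.9000e-02 9.2599e+01]
t 2.15 tcp [ 0.5684 -0.2839  0.2295] yaw -21.0 tilt [-0.0009  0.0008] w 0.0856 j [-0.15  0.5   0.73  1.69 -0.36  1.09  0.32]
move [-0.0517  0.0361  0.1294] spin 0.0
```

>>> play_rows(targets="-1 -0.0517 0.0361 0.129 -0.01;-1 -0.0517 0.0361 0.129 -0.01;-1 -0.0517 0.0361 0.129 -0.01;-1 -0.0517 0.0361 0.129 -0.01;-1 -0.0517 0.0361 0.129 -0.01;-1 -0.0517 0.0361 0.129 -0.01")

```text
clock: 2.65
tcp_pos: [0.5827, -0.3436, 0.1006]
orientation: [-2.58, -1.789, 0.002]
contact_force: [0.7, -0.7, 0.7]
grip_width: 0.0852
gripper_force: 0.0
```

```bash
python3 -c "
from h import *
go(.583,-.3445,.004,-20.4)
cv2.imwrite('pics/w2.png',r.grab_frame('wrist')[:,:,::-1])"
```

```text
t 2.65 tcp [ 0.5827 -0.3436  0.1006] yaw -20.5 tilt [-0.0024  0.0009] w 0.0852 j [ 0.02  0.7   0.62  1.68 -0.49  0.92  0.48]
move [-0.0008  0.0008  0.0966] spin -0.0018
```

View pics/w2.png

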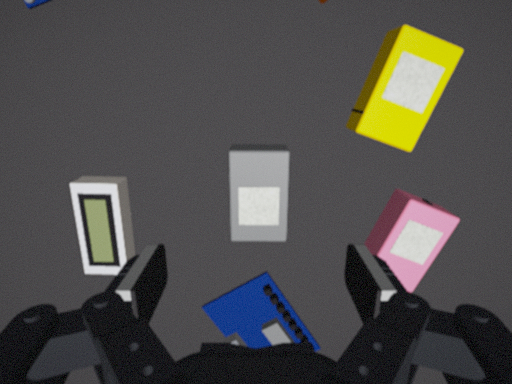

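The battery is at (259,196), pink at (415,240), yellow at (408,85) and the display at (103,225). I check that the battery lies under the TCP and that the finger paths are clear.

```bash
python3 -c "
from h import *
ci=r.camera_info('wrist');im=cv2.imread('pics/w2.png')
m=np.zeros((384,512),np.uint8);m[140:250,220:300]=(im[140:250,220:300].max(2)>90)*255
print(rect(ci,big(m),.028));print(proj(ci,[[.583,-.3445,.028],r.get_obs()['tcp_pos']]))
print(rect(ci,big(colmask(im,(160,60,60),(179,255,255))),.028))
d=np.zeros((384,512),np.uint8);d[165:290,65:112]=(im[165:290,65:112].min(2)>150)*255
print(rect(ci,big(d),.02))"
```

```text
(array([ 0.58624   , -0.34544167], dtype=float32), np.float32(0.07260715), np.float32(0.044629823), np.float32(69.46714))
[[253.82113707 198.55895278]
 [253.90343973 246.80730091]]
(array([ 0.6796337, -0.4206371], dtype=float32), np.float32(0.07643557), np.float32(0.05929478), np.float32(47.615505))
(array([ 0.45498675, -0.32890978], dtype=float32), np.float32(0.08042556), np.float32(0.0320505), np.float32(67.86461))
```

>>> play_rows(targets="-1 0 -0.002 0.05 0;-1 -0.001 -0.002 0.09 0;-1 -0.001 -0.002 0.096 0;-1 -0.001 -0.002 0.0965 0;0.6 -0.001 -0.002 0.0965 0;0.6 -0.001 -0.002 0.0965 0;0.6 -0.001 -0.002 0.0965 0;0.6 -0.001 -0.002 0.0965 0", squeeze=40)

```text
clock: 3.37
tcp_pos: [0.583, -0.3451, 0.008]
orientation: [2.577, 1.79, 0.004]
contact_force: [0.6, 1.4, 8.9]
grip_width: 0.0434
gripper_force: 42.5
```

>>> play_rows(targets="0.6 0 0 0 0;0.6 0 0 0 0;0.6 0 0 0 0;0.6 0 0 0 0")

```text
clock: 3.7
tcp_pos: [0.583, -0.3451, 0.008]
orientation: [2.578, 1.79, 0.004]
contact_force: [-0.7, 0.5, 6.9]
grip_width: 0.0431
gripper_force: 42.1
```

>>> play_rows(targets="0.6 0 0 -0.04 0;0.6 0 0 -0.08 0;0.6 0 0 -0.11 0;0.6 0 0 -0.11 0")

```text
clock: 4.03
tcp_pos: [0.5847, -0.3474, 0.1235]
orientation: [2.572, 1.784, 0.009]
contact_force: [0.1, -0.8, -1.3]
grip_width: 0.0431
gripper_force: 41.8
```

```bash
python3 -c "
from h import *
go(.5345,.0195,.115,-2.4)"
```

```text
t 4.03 tcp [ 0.5847 -0.3474  0.1235] yaw -20.5 tilt [ 0.011  -0.0058] w 0.0431 j [ 0.01  0.67  0.64  1.68 -0.48  0.94  0.48]
move [ 0.3261 -0.1756  0.0059] spin -0.3159
```

>>> play_rows(targets="0.6 0.326 -0.176 0.005 -0.316;0.6 0.326 -0.176 0.005 -0.316;0.6 0.326 -0.176 0.005 -0.316;0.6 0.326 -0.176 0.005 -0.316;0.6 0.326 -0.176 0.005 -0.316;0.6 0.326 -0.176 0.005 -0.316;0.6 0.326 -0.176 0.005 -0.316;0.6 0.326 -0.176 0.005 -0.316")

```text
clock: 4.7
tcp_pos: [0.535, -0.0121, 0.1113]
orientation: [2.267, 2.175, 0.002]
contact_force: [0.1, -0.6, -0.8]
grip_width: 0.0431
gripper_force: 41.8
```

```bash
python3 -c "
from h import *
go(.5345,.0195,.115,-2.4)"
```

```text
t 4.7 tcp [ 0.535  -0.0121  0.1113] yaw -2.38 tilt [0.0012 0.0006] w 0.0431 j [-0.56  0.46  0.59  2.03 -0.37  0.76  0.21]
move [ 0.0316 -0.0018 -0.0037] spin 0.0004
```

>>> play_rows(targets="0.6 0.0316 -0.0018 0 0;0.6 0.0316 -0.0018 0.03 0;0.6 0.0316 -0.0018 0.06 0;0.6 0.0316 -0.0018 0.075 0;0.6 0.0316 -0.0018 0.075 0;0.6 0.0316 -0.0018 0.075 0")

```text
clock: 5.2
tcp_pos: [0.5347, 0.0174, 0.0358]
orientation: [-2.267, -2.175, 0.001]
contact_force: [0.2, 0.1, -1.0]
grip_width: 0.0432
gripper_force: 41.7
```

```bash
python3 -c "
from h import *
go(.5345,.0195,.0125,-2.4)
print(r.camera_info('wrist'))
cv2.imwrite('pics/w3.png',r.grab_frame('wrist')[:,:,::-1])"
```

```text
t 5.2 tcp [0.5347 0.0174 0.0358] yaw -2.38 tilt [-0.0007 -0.0003] w 0.0432 j [-0.53  0.58  0.49  2.06 -0.47  0.61  0.24]
move [ 0.0021 -0.0003  0.0233] spin 0.0004
{'fov_y': 63.61268492174484, 'cx': 255.5471326357852, 'cy': 185.9647304090988, 'position': array([0.5387799 , 0.09595215, 0.17703661]), 'rotation': array([ 2.82553074, -0.05882782, -0.01109395])}
```

View pics/w3.png

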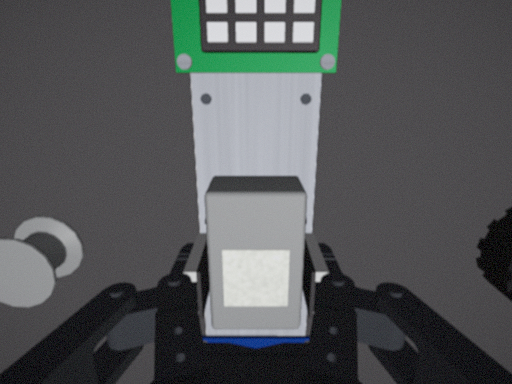

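The battery top face runs from (208,192) to (302,326), the green board's inner edge is at row 72, and the strip sides are at cols 192–321 at the top.

```bash
python3 -c "
from h import *
ci=r.camera_info('wrist')
P=plane(ci,[[208,192],[305,192],[302,326],[212,326]],.056);print(P.round(4),P.mean(0))
print('green edge',plane(ci,[[174,72],[337,72]],.014).round(4))
print('strip edges',plane(ci,[[191.5,90],[321,90],[198,170],[317,170]],.004).round(4))"
```

```text
[[ 0.5179  0.0543  0.056 ]
 [ 0.5583  0.0526  0.056 ]
 [ 0.5573 -0.0163  0.056 ]
 [ 0.5137 -0.0145  0.056 ]] [0.53679643 0.01902933 0.056     ]
green edge [[0.4993 0.1037 0.014 ]
 [0.5802 0.1003 0.014 ]]
strip edges [[0.5051 0.0947 0.004 ]
 [0.5745 0.0918 0.004 ]
 [0.5041 0.0503 0.004 ]
 [0.5732 0.0474 0.004 ]]
```

>>> play_rows(targets="0.6 0 0 0.015 0;0.6 0 0 0.0225 0;0.6 0 0 0.0235 0;0.6 0 0 0.0235 0;0.6 0 0 0.0235 0")

```text
clock: 5.67
tcp_pos: [0.5354, 0.0176, 0.0129]
orientation: [2.267, 2.175, 0.001]
contact_force: [0.3, -0.2, -1.3]
grip_width: 0.0435
gripper_force: 41.8
```

>>> play_rows(targets="-1 0 0 0 0;-1 0 0 0 0;-1 0 0 0 0;-1 0 0 0 0;-1 0 0 -0.03 0;-1 0 0 -0.07 0;-1 0 0 -0.11 0;-1 0 0 -0.15 0")

```text
clock: 6.33
tcp_pos: [0.5343, 0.0174, 0.1636]
orientation: [-2.267, -2.175, 0.002]
contact_force: [1.0, 0.2, 0.5]
grip_width: 0.0851
gripper_force: 0.0
```

```bash
python3 -c "
from h import *
go(.4305,.3341,.165,93-180)
go(.4305,.3341,.165,93-90)
print(r.camera_info('wrist'))
cv2.imwrite('pics/w4.png',r.grab_frame('wrist')[:,:,::-1])"
```

```text
t 6.33 tcp [0.5343 0.0174 0.1636] yaw -2.38 tilt [-0.0011 -0.0006] w 0.0851 j [-0.67  0.38  0.65  1.99 -0.3   0.87  0.1 ]
move [ 0.3122 -0.1169 -0.0015] spin 1.4769
t 6.33 tcp [0.5343 0.0174 0.1636] yaw -2.38 tilt [-0.0011 -0.0006] w 0.0851 j [-0.67  0.38  0.65  1.99 -0.3   0.87  0.1 ]
move [ 0.3122 -0.1169 -0.0015] spin -0.0939
{'fov_y': 63.61268492174484, 'cx': 255.5471326357852, 'cy': 185.9647304090988, 'position': array([0.53844128, 0.0959889 , 0.30485416]), 'rotation': array([ 2.82520554, -0.05872579, -0.0115796 ])}
```

View pics/w4.png

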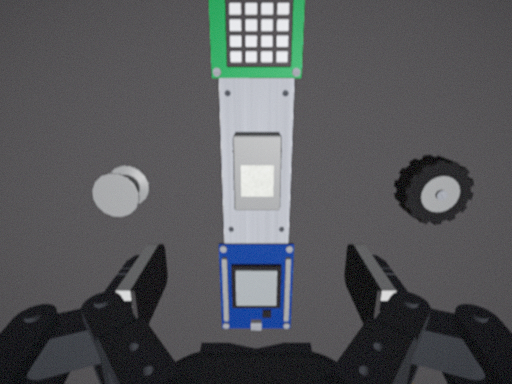

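The battery lies flat on the strip between the boards: top (234–281, 138–209), green edge at row 77, blue edge at row 243. I check its position and start toward the sensor.

```bash
python3 -c "
from h import *
ci={'fov_y': 63.61268492174484, 'cx': 255.5471326357852, 'cy': 185.9647304090988, 'position': np.array([0.53844128, 0.0959889 , 0.30485416]), 'rotation': np.array([ 2.82520554, -0.05872579, -0.0115796 ])}
im=cv2.imread('pics/w4.png')
e=plane(ci,[[211,77],[302,77],[219,243],[293,243]],.014);print(e.round(4),e.mean(0))
h=im[:,:,:].max(2);print(h[170,222:292:1]);print(h[125:216,245])
b=rect(ci,np.array([[234,138],[281,138],[281,209.5],[234,209.5]]),.032);print(b)
print('blue',rect(ci,big(colmask(im,(100,110,40),(130,255,255),(200,230,310,340))),.014))"
```

```text
[[ 0.4988  0.1042  0.014 ]
 [ 0.5794  0.1008  0.014 ]
 [ 0.493  -0.0604  0.014 ]
 [ 0.5707 -0.0636  0.014 ]] [0.53547782 0.02025189 0.014     ]
[200 212 212 208 208 207 204 205 207 208 199 173 163 178 188 186 189 188
 207 229 239 239 238 236 237 236 236 235 234 235 236 235 236 236 236 236
 237 235 235 236 238 239 237 239 238 238 240 239 236 235 234 221 201 190
 189 191 190 180 177 190 203 203 201 200 203 205 208 213 206 163]
[207 210 212 210 212 206 182 129  80  77 114 157 181 192 194 194 195 196
 192 196 193 192 191 194 194 191 191 192 191 190 193 191 191 191 189 190
 190 188 189 198 221 234 239 238 238 236 233 235 236 236 239 237 236 237
 238 238 239 236 234 233 232 233 235 235 233 234 234 234 234 235 229 212
 189 179 181 180 182 180 179 180 179 176 176 174 174 188 200 205 203 205
 204]
(array([0.5365646 , 0.01733111], dtype=float32), np.float32(0.06808362), np.float32(0.044688493), np.float32(87.64079))
blue (array([ 0.52941495, -0.11730036], dtype=float32), np.float32(0.11067437), np.float32(0.0800979), np.float32(87.63332))
```

>>> play_rows(targets="-1 0.312 -0.117 -0.002 -1.0;-1 0.312 -0.117 -0.002 -1.0;-1 0.312 -0.117 -0.002 -1.0;-1 0.312 -0.117 -0.002 -1.0;-1 0.312 -0.117 -0.002 -1.0;-1 0.312 -0.117 -0.002 -1.0;-1 0.312 -0.117 -0.002 -1.0;-1 0.312 -0.117 -0.002 -1.0")

```text
clock: 7.05
tcp_pos: [0.4297, 0.336, 0.1644]
orientation: [0.937, 2.999, 0.001]
contact_force: [0.7, -0.2, 0.4]
grip_width: 0.0855
gripper_force: 0.0
```

```bash
python3 -c "
from h import *
go(.4305,.3341,.125,93)"
```

```text
t 7.05 tcp [0.4297 0.336  0.1644] yaw 55.3 tilt [0.0002 0.0005] w 0.0855 j [-1.05  0.35  0.33  1.95 -0.15  0.86  0.33]
move [-0.0017 -0.0012  0.0394] spin -0.6581
```

>>> play_rows(targets="-1 -0.002 -0.001 0 -0.65;-1 -0.002 -0.001 0 -0.65;-1 -0.002 -0.001 0 -0.65;-1 -0.002 -0.001 0 -0.65;-1 -0.002 -0.001 0 -0.65;-1 -0.002 -0.001 0 -0.65;-1 -0.002 -0.001 0 -0.65")

```text
clock: 7.63
tcp_pos: [0.4319, 0.332, 0.1642]
orientation: [0.057, -3.141, -0.0]
contact_force: [-0.2, -0.1, -0.6]
grip_width: 0.0853
gripper_force: 0.0
```

```bash
python3 -c "
from h import *
go(.4305,.3341,.005,93)
print(r.camera_info('wrist'))
cv2.imwrite('pics/w5.png',r.grab_frame('wrist')[:,:,::-1])"
```

```text
t 7.63 tcp [0.4319 0.332  0.1642] yaw 92.07 tilt [-0.0001  0.0002] w 0.0853 j [-0.93  0.34  0.2   1.95 -0.09  0.86  0.92]
move [0.0013 0.0021 0.1592] spin -0.0163
{'fov_y': 63.61268492174484, 'cx': 255.5471326357852, 'cy': 185.9647304090988, 'position': array([0.35313214, 0.3282567 , 0.30544626]), 'rotation': array([2.01700447, 2.09047304, 0.33171887])}
```

View pics/w5.png

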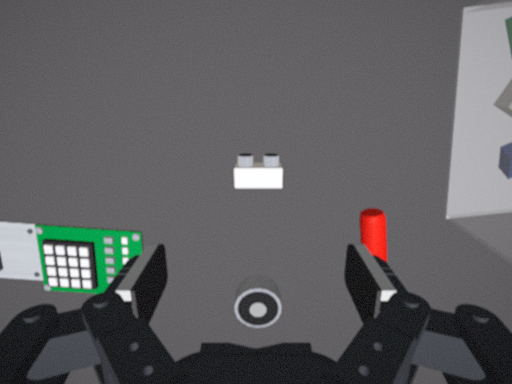

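The sensor is at (258,177), eyes away from the fingers' line, the speaker at (258,305) and the driver handle at (372,235).

```bash
python3 -c "
from h import *
ci=r.camera_info('wrist');im=cv2.imread('pics/w5.png')
m=np.zeros((384,512),np.uint8);m[140:210,215:300]=(im[140:210,215:300].min(2)>185)*255
c=big(m);print(c.min(0),c.max(0),rect(ci,c,.024))
print('driver',plane(ci,[[360,235],[345,300]],.01))
c2=np.zeros((384,512),np.uint8);c2[283:332,230:288]=(im[283:332,230:288].max(2)>75)*255
print('spk',rect(ci,[(236,305),(281,305),(258,284),(258,327)],.026)[0])"
```

```text
[234 167] [282 188] (array([0.4362532 , 0.33364853], dtype=float32), np.float32(0.045867253), np.float32(0.02074372), np.float32(91.96145))
driver [[0.49995121 0.44406437 0.01      ]
 [0.5823715  0.43836042 0.01      ]]
spk [0.5810174  0.33891994]
```

>>> play_rows(targets="-1 -0.0035 0.0 0.04 0;-1 -0.0035 0.0 0.08 0;-1 -0.0035 0.0 0.12 0;-1 -0.0035 0.0 0.148 0;-1 -0.0035 0.0 0.150 0;-1 -0.0035 0.0 0.150 0;0.6 -0.0035 0.0 0.150 0;0.6 -0.0035 0.0 0.150 0", squeeze=30)

```text
clock: 8.35
tcp_pos: [0.4368, 0.3335, 0.0163]
orientation: [-0.058, 3.138, 0.004]
contact_force: [0.1, -0.0, 1.0]
grip_width: 0.0637
gripper_force: 0.0
```

>>> play_rows(targets="0.6 0 0 0 0;0.6 0 0 0 0;0.6 0 0 0 0;0.6 0 0 0 0")

```text
clock: 8.68
tcp_pos: [0.4365, 0.3334, 0.0163]
orientation: [-0.059, 3.139, 0.004]
contact_force: [-1.9, -0.4, 8.7]
grip_width: 0.0448
gripper_force: 29.7
```

>>> play_rows(targets="0.6 0 0 -0.03 0;0.6 0 0 -0.07 0;0.6 0 0 -0.11 0;0.6 0 0 -0.15 0;0.6 0 0 -0.15 0")

```text
clock: 9.1
tcp_pos: [0.4394, 0.3354, 0.173]
orientation: [-0.058, 3.131, 0.016]
contact_force: [1.0, 1.2, -0.6]
grip_width: 0.0449
gripper_force: 31.8
```

```bash
python3 -c "
from h import *
go(.5345,.0175,.15,87.6)
print(r.camera_info('wrist'))
cv2.imwrite('pics/w6.png',r.grab_frame('wrist')[:,:,::-1])"
```

```text
t 9.1 tcp [0.4394 0.3354 0.173 ] yaw 92.12 tilt [0.0102 0.0105] w 0.0449 j [-0.93  0.34  0.21  1.93 -0.09  0.87  0.93]
move [-0.083  -0.3215  0.0206] spin 0.079
{'fov_y': 63.61268492174484, 'cx': 255.5471326357852, 'cy': 185.9647304090988, 'position': array([0.35914158, 0.33009673, 0.31339421]), 'rotation': array([2.01569615, 2.0879945 , 0.35322348])}
```

View pics/w6.png

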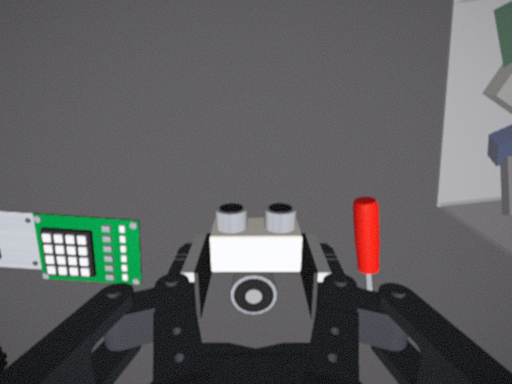

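The sensor is held level by its ends: top face (211–301, 236–270), eyes at (231,215) and (280,215).

>>> play_rows(targets="0.6 -0.083 -0.3215 0.02 0.079;0.6 -0.083 -0.3215 0.02 0.079;0.6 -0.083 -0.3215 0.02 0.079;0.6 -0.083 -0.3215 0.02 0.079;0.6 -0.083 -0.3215 0.02 0.079;0.6 -0.083 -0.3215 0.02 0.079;0.6 -0.083 -0.3215 0.02 0.079;0.6 -0.083 -0.3215 0.02 0.079")

```text
clock: 9.82
tcp_pos: [0.5301, 0.0122, 0.1436]
orientation: [-0.064, -3.14, -0.0]
contact_force: [1.3, 0.4, -0.4]
grip_width: 0.045
gripper_force: 31.8
```

```bash
python3 -c "
from h import *
go(.5345,.0175,.085,87.6)"
```

```text
t 9.82 tcp [0.5301 0.0122 0.1436] yaw 87.65 tilt [-0.0006  0.0001] w 0.045 j [-0.41  0.36  0.33  2.   -0.16  0.81  1.54]
move [-0.0042  0.0055  0.0586] spin 0.0009
```

>>> play_rows(targets="0.6 -0.0042 0.0055 0.03 0;0.6 -0.0042 0.0055 0.058 0;0.6 -0.0042 0.0055 0.058 0;0.6 -0.0042 0.0055 0.058 0;0.6 -0.0042 0.0055 0.058 0")

```text
clock: 10.23
tcp_pos: [0.5351, 0.0199, 0.0869]
orientation: [0.063, 3.141, 0.0]
contact_force: [0.6, -0.4, -0.2]
grip_width: 0.0446
gripper_force: 31.8
```

```bash
python3 -c "
from h import *
go(.5345,.0175,.049,87.6)
print(r.camera_info('wrist'))
cv2.imwrite('pics/w7.png',r.grab_frame('wrist')[:,:,::-1])"
```

```text
t 10.23 tcp [0.5351 0.0199 0.0869] yaw 87.69 tilt [0.0002 0.    ] w 0.0446 j [-0.39  0.45  0.3   2.03 -0.2   0.69  1.57]
move [ 0.0005 -0.0024  0.0379] spin 0.0016
{'fov_y': 63.61268492174484, 'cx': 255.5471326357852, 'cy': 185.9647304090988, 'position': array([0.45625245, 0.02219882, 0.22811967]), 'rotation': array([2.0900179 , 2.0068375 , 0.31860261])}
```

View pics/w7.png

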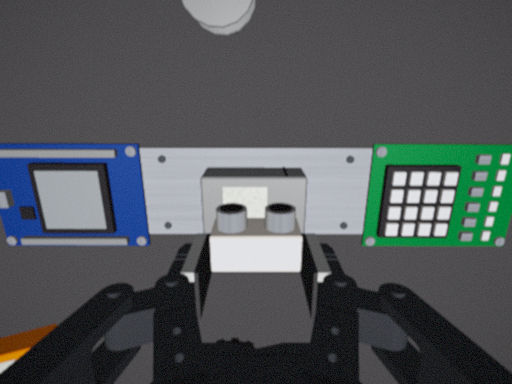

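Sensor above the battery: sensor top (211–301, 235–271), battery top front edge at row 178 with cols 203–305.

```bash
python3 -c "
from h import *
ci=r.camera_info('wrist');im=cv2.imread('pics/w7.png')
m=np.zeros((384,512),np.uint8);m[225:290,195:315]=(im[225:290,195:315].min(2)>190)*255
c=big(m);print(c.min(0),c.max(0),'sensor',rect(ci,c,.0946))
print(im[200:300,255].max(1)[25:80])
b=plane(ci,[[203,178],[305.5,178]],.032);print('bat front edge',b.round(4),b.mean(0)+.022*np.array([.999,-.042,0]))
print(im[172:184,230].max(1), im[205,195:213].max(1), im[205,298:315].max(1))
B=rect(ci,big(colmask(im,(100,110,40),(130,255,255),(0,130,160,255))),.014);G=rect(ci,big(colmask(im,(40,90,40),(85,255,255),(350,130,512,255))),.014);print(B,G)
print('strip edges',plane(ci,[[255,148.5],[330,235]],.004))"
```

```text
[210 237] [301 271] sensor (array([0.53566986, 0.01916123], dtype=float32), np.float32(0.044195667), np.float32(0.01891553), np.float32(87.67192))
[121 119 121 120 120 121 122 121 119 128 159 196 216 225 227 230 232 231
 231 230 231 231 230 232 231 230 231 230 231 229 230 232 231 229 230 231
 230 229 229 231 230 232 230 229 230 223 192 132  84  82  87  84  81  82
  81]
bat front edge [[ 0.5139 -0.0148  0.032 ]
 [ 0.5167  0.0531  0.032 ]] [0.53726833 0.0182333  0.032     ]
[ 64  67  62  67  98 132 154 172 177 181 182 176] [188 190 192 191 189 189 175 155 162 172 177 176 175 178 178 176 173 177] [178 182 178 178 179 177 161 162 183 194 196 194 197 196 195 197 195]
(array([ 0.5295728 , -0.11788805], dtype=float32), np.float32(0.1103052), np.float32(0.07982294), np.float32(87.671074)) (array([0.54148364, 0.15614773], dtype=float32), np.float32(0.11062871), np.float32(0.08004041), np.float32(87.67097))
strip edges [[0.50109771 0.0201986  0.004     ]
 [0.57395678 0.07763688 0.004     ]]
```

Boards' mid is (0.5355, 0.0191), with the battery and sensor within 1 mm of it. I descend and release.

>>> play_rows(targets="0.6 -0.0005 -0.0005 0.02 0;0.6 -0.0005 -0.0005 0.033 0;0.6 -0.0005 -0.0005 0.036 0;0.6 -0.0005 -0.0005 0.0375 0;0.6 -0.0005 -0.0005 0.0385 0;0.6 -0.0005 -0.0005 0.0385 0;0.6 -0.0005 -0.0005 0.0385 0")

```text
clock: 10.87
tcp_pos: [0.5361, 0.0192, 0.0485]
orientation: [0.064, 3.139, 0.001]
contact_force: [0.2, 0.4, -0.9]
grip_width: 0.0449
gripper_force: 31.8
```

>>> play_rows(targets="0.6 0 0 0.001 0;0.6 0 0 0.001 0;-1 0 0 0.001 0;-1 0 0 0.001 0;-1 0 0 0.001 0;-1 0 0 0.001 0;-1 0 0 -0.04 0;-1 0 0 -0.08 0")

```text
clock: 11.53
tcp_pos: [0.5333, 0.0188, 0.1264]
orientation: [-0.064, -3.135, 0.003]
contact_force: [0.6, 0.2, 0.9]
grip_width: 0.0854
gripper_force: 0.0
```

```bash
python3 -c "
from h import *
go(.581,.340,.165,92)
ci=r.camera_info('wrist')
im=r.grab_frame('wrist')[:,:,::-1].copy();cv2.imwrite('pics/w8.png',im)
m=(im.min(2)>190).astype(np.uint8)*255;m[:,:190]=0;m[:,330:]=0;m[:130]=0;m[300:]=0
for c in cv2.findContours(m,cv2.RETR_EXTERNAL,cv2.CHAIN_APPROX_NONE)[0]:
    if len(c)>40: print(cv2.boundingRect(c),rect(ci,c[:,0],.056))"
```

```text
t 11.53 tcp [0.5333 0.0188 0.1264] yaw 87.66 tilt [-0.0063 -0.0017] w 0.0854 j [-0.41  0.39  0.32  2.   -0.17  0.78  1.54]
move [-0.0343  0.3228 -0.0395] spin -0.0757
(300, 213, 30, 3) (array([0.5464626 , 0.06086182], dtype=float32), np.float32(0.021457879), np.float32(0.0016001891), np.float32(87.69531))
(225, 191, 64, 25) (array([0.5361577, 0.0182556], dtype=float32), np.float32(0.046309937), np.float32(0.018774327), np.float32(87.68557))
(305, 183, 11, 9) (array([0.5247711, 0.0579026], dtype=float32), np.float32(0.0067354944), np.float32(0.0063163945), np.float32(71.16139))
(302, 167, 18, 5) (array([0.5119388, 0.0574836], dtype=float32), np.float32(0.011974467), np.float32(0.0029154574), np.float32(87.67528))
(216, 143, 96, 7) (array([0.49421352, 0.02477138], dtype=float32), np.float32(0.065568574), np.float32(0.004178265), np.float32(87.665924))
```

View pics/w8.png

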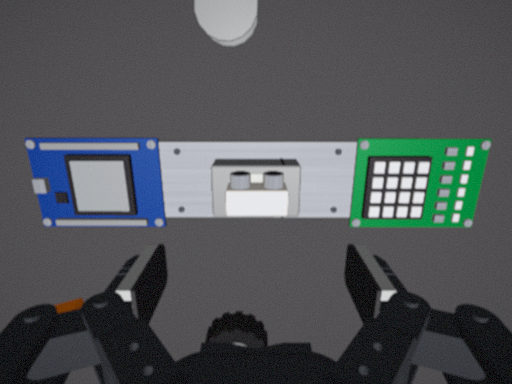

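The sensor stands upright and centred on the battery, top at (225–289, 191–215). Next is the speaker.

>>> play_rows(targets="-1 -0.047 0.321 -0.01 0;-1 -0.047 0.321 -0.01 0;-1 -0.047 0.321 -0.01 0;-1 -0.047 0.321 -0.01 0;-1 -0.047 0.321 -0.01 0;-1 -0.047 0.321 -0.01 0;-1 -0.047 0.321 -0.01 0;-1 -0.047 0.321 -0.01 0")

```text
clock: 12.25
tcp_pos: [0.5951, 0.3421, 0.1375]
orientation: [-0.06, -3.141, -0.002]
contact_force: [1.1, -0.4, 0.1]
grip_width: 0.0853
gripper_force: 0.0
```

>>> play_rows(targets="-1 0 0 0 0;-1 0 0 0 0")

```text
clock: 12.42
tcp_pos: [0.5946, 0.341, 0.1369]
orientation: [-0.057, -3.14, -0.001]
contact_force: [0.0, -1.5, -0.6]
grip_width: 0.0855
gripper_force: 0.0
```

```bash
cat > spk.py <<'E'
from h import *
o=r.get_obs();ci=r.camera_info('wrist')
im=r.grab_frame('wrist')[:,:,::-1].copy();cv2.imwrite('pics/w9.png',im)
u,v=proj(ci,[.583,.340,.026])[0].astype(int);print(u,v,o['tcp_pos'])
g=cv2.medianBlur(im[max(v-70,0):v+70,u-70:u+70].max(2),3)
m=((g>95)*255).astype(np.uint8)
for c in cv2.findContours(m,cv2.RETR_EXTERNAL,cv2.CHAIN_APPROX_NONE)[0]:
    if len(c)>80:
        e=cv2.fitEllipse(c);print(e, plane(ci,[e[0][0]+u-70,e[0][1]+max(v-70,0)],.026), rect(ci,c[:,0]+[u-70,max(v-70,0)],.026))
go(.582,.340,.01,87.7)
E
python3 spk.py
```

```text
254 169 [0.59462973 0.34097044 0.13689039]
((69.5, 69.5), (164.47096252441406, 164.47096252441406), 0.0) [[0.58229475 0.33885962 0.026     ]] (array([0.5866263 , 0.33859086], dtype=float32), np.float32(0.125937), np.float32(0.121355385), np.float32(87.893845))
t 12.47 tcp [0.5951 0.3381 0.137 ] yaw 87.74 tilt [-0.0006 -0.001 ] w 0.0855 j [-0.8   0.6   0.28  1.63 -0.19  0.95  1.08]
move [0.0131 0.0015 0.127 ] spin 0.0006
```

```bash
python3 -c "
from h import *
im=cv2.imread('pics/w9.png');ci=r.camera_info('wrist')
print(im[169,200:310].max(1).tolist());print(im[120:230,254].max(1).tolist())"
```

```text
[103, 107, 103, 109, 105, 109, 100, 100, 105, 107, 109, 104, 104, 103, 106, 104, 106, 109, 103, 107, 103, 101, 104, 143, 190, 203, 195, 162, 107, 56, 52, 53, 53, 63, 51, 54, 56, 50, 42, 56, 41, 47, 80, 154, 205, 221, 218, 219, 217, 218, 220, 218, 217, 219, 219, 218, 217, 219, 218, 219, 219, 221, 220, 208, 167, 101, 52, 48, 50, 55, 50, 53, 54, 54, 56, 50, 60, 42, 48, 93, 153, 188, 200, 189, 143, 99, 99, 105, 105, 109, 105, 100, 103, 102, 104, 104, 104, 102, 103, 109, 106, 103, 107, 108, 103, 105, 106, 101, 105, 106]
[103, 104, 101, 106, 103, 104, 103, 107, 105, 107, 103, 106, 108, 105, 105, 104, 105, 98, 97, 99, 120, 164, 189, 200, 195, 168, 116, 67, 48, 57, 52, 51, 54, 51, 54, 49, 51, 49, 48, 52, 87, 151, 196, 217, 220, 219, 219, 220, 219, 219, 217, 216, 220, 216, 218, 216, 218, 218, 216, 218, 219, 211, 185, 126, 66, 56, 48, 54, 58, 55, 43, 54, 46, 53, 54, 76, 130, 177, 191, 183, 148, 119, 104, 101, 106, 105, 109, 109, 101, 105, 105, 103, 102, 104, 102, 106, 103, 105, 110, 102, 103, 104, 105, 105, 106, 100, 107, 103, 106, 102]
```

The rim is centred at (253.5,170.2), giving speaker (0.584, 0.340), consistent with the top view.

>>> play_rows(targets="-1 0.011 0.0 0.04 0;-1 0.011 0.0 0.08 0;-1 0.011 0.0 0.12 0;-1 0.011 0.0 0.126 0;-1 0.011 0.0 0.126 0;0.6 0.011 0.0 0.126 0;0.6 0.011 0.0 0.126 0;0.6 0.011 0.0 0.126 0", squeeze=40)

```text
clock: 13.13
tcp_pos: [0.5866, 0.3391, 0.0147]
orientation: [0.065, 3.137, 0.004]
contact_force: [-0.4, 1.3, 3.3]
grip_width: 0.0515
gripper_force: 2.9
```

>>> play_rows(targets="0.6 0 0 0 0;0.6 0 0 0 0;0.6 0 0 0 0;0.6 0 0 0 0")

```text
clock: 13.47
tcp_pos: [0.5866, 0.3391, 0.0151]
orientation: [0.065, 3.137, 0.004]
contact_force: [-0.2, -0.2, 6.8]
grip_width: 0.0503
gripper_force: 40.3
```

>>> play_rows(targets="0.6 0 0 -0.03 0;0.6 0 0 -0.07 0;0.6 0 0 -0.1 0;0.6 0 0 -0.1 0;0.6 0 0 -0.1 0")

```text
clock: 13.88
tcp_pos: [0.5865, 0.3394, 0.1156]
orientation: [0.064, 3.136, 0.007]
contact_force: [-0.2, -1.0, -2.1]
grip_width: 0.0498
gripper_force: 42.4
```

```bash
python3 -c "
from h import *
go(.6465,.1520,.11,87.65)"
```

```text
t 13.88 tcp [0.5865 0.3394 0.1156] yaw 87.65 tilt [0.0055 0.0041] w 0.0498 j [-0.8   0.61  0.27  1.66 -0.2   0.89  1.07]
move [-0.0677 -0.1848  0.0052] spin 0.0
```

>>> play_rows(targets="0.6 -0.07 -0.185 0 0;0.6 -0.07 -0.185 0 0;0.6 -0.07 -0.185 0 0;0.6 -0.07 -0.185 0 0;0.6 -0.07 -0.185 0 0;0.6 -0.07 -0.185 0 0;0.6 -0.07 -0.185 0.04 0;0.6 -0.07 -0.185 0.06 0")

```text
clock: 14.55
tcp_pos: [0.6458, 0.1498, 0.0492]
orientation: [-0.067, -3.139, 0.0]
contact_force: [-1.4, 1.1, -2.8]
grip_width: 0.0499
gripper_force: 42.4
```

>>> play_rows(targets="0.6 0 0 0 0;0.6 0 0 0 0")

```text
clock: 14.72
tcp_pos: [0.6453, 0.1507, 0.0501]
orientation: [-0.063, -3.137, 0.002]
contact_force: [0.7, -0.5, -1.2]
grip_width: 0.05
gripper_force: 42.4
```

```bash
python3 -c "
from h import *
go(.649,.1520,.0155,87.65)
ci=r.camera_info('wrist')
im=r.grab_frame('wrist')[:,:,::-1].copy();cv2.imwrite('pics/w10.png',im)
G=rect(ci,big(colmask(im,(40,90,40),(85,255,255))),.014);print(G)
print('target px',proj(ci,[[G[0][0]+.1059,G[0][1]-.0043,.026]]))
"
```

```text
t 14.72 tcp [0.6453 0.1507 0.0501] yaw 87.68 tilt [-0.0038 -0.001 ] w 0.05 j [-0.5   0.67  0.25  1.73 -0.23  0.78  1.39]
move [-0.0038  0.0015  0.0346] spin 0.0006
(array([0.55345815, 0.1563526 ], dtype=float32), np.float32(0.10934042), np.float32(0.05575021), np.float32(87.65042))
target px [[260.35471124 247.77381601]]
```

View pics/w10.png

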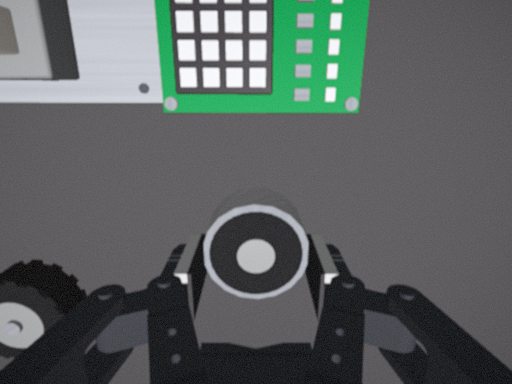

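The speaker rim is centred at (256,252), the keypad board's rear edge at row 112 (cols 163–360), and the wheel is well clear at the left.

```bash
python3 -c "
from h import *
ci=r.camera_info('wrist')
e=plane(ci,[[163,112.5],[360,112.5]],.014);s=plane(ci,[[256,252]],.061);print(e.round(4),s.round(4))
u=np.array([.9992,-.041,0]);t=e.mean(0)+u*.066;print('target',t.round(4),'need',(t-s[0]).round(4))"
```

```text
[[0.5805 0.1004 0.014 ]
 [0.5851 0.2116 0.014 ]] [[0.6444 0.1503 0.061 ]]
target [0.6487 0.1533 0.014 ] need [ 0.0043  0.0029 -0.047 ]
```

>>> play_rows(targets="0.6 -0.0043 0.003 0.015 0;0.6 -0.0043 0.003 0.028 0;0.6 -0.0043 0.003 0.034 0;0.6 -0.0043 0.003 0.0355 0;0.6 -0.0043 0.003 0.0355 0;0.6 -0.0043 0.003 0.0355 0")

```text
clock: 15.27
tcp_pos: [0.6516, 0.1534, 0.0167]
orientation: [0.064, 3.14, 0.0]
contact_force: [0.2, 0.2, -0.5]
grip_width: 0.0495
gripper_force: 42.5
```

>>> play_rows(targets="-1 0 0 0 0;-1 0 0 0 0;-1 0 0 0 0;-1 0 0 0 0;-1 0 0 -0.03 0;-1 0 0 -0.06 0;-1 0 0 -0.1 0;-1 0 0 -0.14 0")

```text
clock: 15.93
tcp_pos: [0.6506, 0.1532, 0.1572]
orientation: [-0.064, -3.139, 0.001]
contact_force: [1.0, -0.2, -0.2]
grip_width: 0.0858
gripper_force: 0.0
```

```bash
python3 -c "
from h import *
go(.4550,-.3289,.165,-22.1)
ci=r.camera_info('wrist')
im=r.grab_frame('wrist')[:,:,::-1].copy();cv2.imwrite('pics/w11.png',im)
G=rect(ci,big(colmask(im,(40,90,40),(85,255,255))),.014);print(G)
t=np.array([G[0][0]+.1059,G[0][1]-.0043,.026]);u,v=proj(ci,[t])[0];print(t,u,v);u,v=int(u),int(v)
print(im[v,u-50:u+50].max(1).tolist());print(im[v-50:v+50,u].max(1).tolist())
"
```

```text
t 15.93 tcp [0.6506 0.1532 0.1572] yaw 87.65 tilt [-0.0015 -0.0006] w 0.0858 j [-0.53  0.55  0.3   1.65 -0.19  0.97  1.36]
move [ 0.1757 -0.4897 -0.0072] spin -1.2261
(array([0.54343784, 0.15690154], dtype=float32), np.float32(0.10997763), np.float32(0.07460723), np.float32(87.640076))
[0.64933783 0.15260154 0.026     ] 255.88678777221915 174.58777069450184
[103, 100, 100, 105, 105, 102, 105, 105, 100, 106, 105, 106, 105, 102, 102, 105, 101, 100, 105, 101, 100, 101, 116, 154, 191, 195, 183, 133, 73, 48, 57, 52, 59, 56, 50, 50, 55, 53, 50, 47, 82, 153, 202, 216, 217, 213, 214, 214, 214, 214, 213, 216, 214, 216, 213, 214, 214, 216, 216, 218, 204, 151, 79, 50, 53, 51, 54, 55, 51, 53, 51, 41, 52, 42, 77, 139, 186, 198, 184, 146, 106, 100, 105, 102, 103, 100, 103, 103, 100, 105, 101, 103, 100, 102, 102, 100, 101, 105, 103, 103]
[101, 98, 101, 103, 103, 101, 103, 99, 103, 103, 101, 99, 101, 101, 100, 101, 104, 101, 100, 97, 94, 98, 112, 151, 180, 193, 190, 161, 104, 59, 50, 54, 53, 55, 53, 55, 54, 46, 54, 45, 54, 104, 166, 201, 213, 215, 214, 216, 213, 214, 213, 215, 214, 214, 212, 214, 212, 210, 212, 213, 206, 181, 117, 52, 54, 50, 51, 53, 50, 48, 56, 58, 57, 94, 141, 180, 185, 164, 124, 106, 103, 103, 105, 101, 102, 101, 102, 106, 102, 106, 101, 101, 108, 104, 101, 104, 100, 103, 99, 104]
```

The speaker is standing at about (0.649, 0.1525), gap about 41–42 mm. Next is the display.

>>> play_rows(targets="-1 0.176 -0.49 -0.005 0.98;-1 0.176 -0.49 -0.005 0.98;-1 0.176 -0.49 -0.005 0.98;-1 0.176 -0.49 -0.005 0.98;-1 0.176 -0.49 -0.005 0.98;-1 0.176 -0.49 -0.005 0.98;-1 0.176 -0.49 -0.005 0.98;-1 0.176 -0.49 -0.005 0.98")

```text
clock: 16.65
tcp_pos: [0.5251, -0.157, 0.1597]
orientation: [1.543, 2.736, 0.001]
contact_force: [0.9, -0.9, 0.4]
grip_width: 0.0854
gripper_force: 0.0
```

```bash
python3 -c "
from h import *
go(.4550,-.3289,.1,-22.1)"
```

```text
t 16.65 tcp [ 0.5251 -0.157   0.1597] yaw 31.16 tilt [0.0011 0.0002] w 0.0854 j [-0.3   0.4   0.6   1.96 -0.3   0.86  1.01]
move [-0.1108 -0.149   0.0596] spin 0.9296
```

>>> play_rows(targets="-1 -0.111 -0.149 0.02 0.93;-1 -0.111 -0.149 0.02 0.93;-1 -0.111 -0.149 0.02 0.93;-1 -0.111 -0.149 0.02 0.93;-1 -0.111 -0.149 0.02 0.93;-1 -0.111 -0.149 0.06 0.93;-1 -0.111 -0.149 0.06 0.93;-1 -0.111 -0.149 0.06 0.93")

```text
clock: 17.32
tcp_pos: [0.4555, -0.3276, 0.0974]
orientation: [-2.605, -1.75, 0.003]
contact_force: [0.5, -0.5, -0.2]
grip_width: 0.0854
gripper_force: 0.0
```

>>> play_rows(targets="-1 0 0 0 0;-1 0 0 0 0")

```text
clock: 17.48
tcp_pos: [0.4571, -0.328, 0.0993]
orientation: [2.599, 1.765, -0.0]
contact_force: [0.1, 0.8, -1.1]
grip_width: 0.0856
gripper_force: 0.0
```

```bash
python3 -c "
from h import *
ci=r.camera_info('wrist')
im=r.grab_frame('wrist')[:,:,::-1].copy();cv2.imwrite('pics/w12.png',im)
u,v=proj(ci,[[.455,-.329,.02]])[0].astype(int)
m=np.zeros((384,512),np.uint8);b=(slice(v-85,v+85),slice(u-55,u+55));m[b]=(im[b].min(2)>150)*255
q=rect(ci,big(m),.02);print(u,v,q);go(q[0][0],q[0][1],.01,q[3]-90)"
```

```text
252 196 (array([ 0.45575425, -0.32916158], dtype=float32), np.float32(0.08049347), np.float32(0.03689599), np.float32(68.26434))
t 17.53 tcp [ 0.4573 -0.3279  0.0996] yaw -21.64 tilt [ 0.0006 -0.0003] w 0.0855 j [-0.07  0.58  0.78  1.98 -0.56  0.81  0.66]
move [-0.0017 -0.001   0.0896] spin 0.0017
```

>>> play_rows(targets="-1 -0.0017 -0.001 0.04 0;-1 -0.0017 -0.001 0.08 0;-1 -0.0017 -0.001 0.092 0;-1 -0.0017 -0.001 0.092 0;0.7 -0.0017 -0.001 0.092 0;0.7 -0.0017 -0.001 0.092 0;0.7 -0.0017 -0.001 0.092 0;0.7 -0.0017 -0.001 0.092 0", squeeze=40)

```text
clock: 18.2
tcp_pos: [0.4564, -0.3297, 0.009]
orientation: [2.599, 1.761, 0.002]
contact_force: [-0.5, -0.7, 1.2]
grip_width: 0.0389
gripper_force: 1.3
```

>>> play_rows(targets="0.7 0 0 0 0;0.7 0 0 0 0;0.7 0 0 0 0;0.7 0 0 0 0")

```text
clock: 18.53
tcp_pos: [0.4564, -0.3296, 0.009]
orientation: [2.599, 1.761, 0.003]
contact_force: [-0.9, 1.1, 8.4]
grip_width: 0.035
gripper_force: 39.7
```

>>> play_rows(targets="0.7 0 0 -0.03 0;0.7 0 0 -0.06 0;0.7 0 0 -0.08 0;0.7 0 0 -0.08 0;0.7 0 0 -0.08 0")

```text
clock: 18.95
tcp_pos: [0.4563, -0.3293, 0.0887]
orientation: [2.599, 1.761, 0.003]
contact_force: [-0.1, -0.1, -0.3]
grip_width: 0.0346
gripper_force: 41.1
```

```bash
python3 -c "
from h import *
u=np.array([.9992,-.041]);t=np.array([.5292,-.1178])-.098*u;print(t)
go(*t,.09,-2.35)"
```

```text
[ 0.4312784 -0.113782 ]
t 18.95 tcp [ 0.4563 -0.3293  0.0887] yaw -21.74 tilt [ 0.003  -0.0009] w 0.0346 j [-0.06  0.6   0.77  1.99 -0.58  0.79  0.67]
move [ 0.1909 -0.1031 -0.0016] spin -0.3385
```

>>> play_rows(targets="0.7 0.191 -0.103 0 -0.3385;0.7 0.191 -0.103 0 -0.3385;0.7 0.191 -0.103 0 -0.3385;0.7 0.191 -0.103 0 -0.3385;0.7 0.191 -0.103 0 -0.3385;0.7 0.191 -0.103 0 -0.3385;0.7 0.191 -0.103 0.03 -0.3385;0.7 0.191 -0.103 0.045 -0.3385")

```text
clock: 19.62
tcp_pos: [0.4301, -0.111, 0.0405]
orientation: [-2.261, -2.179, 0.0]
contact_force: [-0.8, 0.6, -0.3]
grip_width: 0.0349
gripper_force: 41.0
```

>>> play_rows(targets="0.7 0 0 0 0;0.7 0 0 0 0;0.7 0 0 0 0")

```text
clock: 19.87
tcp_pos: [0.4305, -0.1141, 0.0426]
orientation: [2.268, 2.174, -0.001]
contact_force: [0.3, 0.0, -0.5]
grip_width: 0.0348
gripper_force: 41.0
```

```bash
python3 -c "
from h import *
go(.4313,-.1138,.01,-2.35)
im=r.grab_frame('wrist')[:,:,::-1].copy();cv2.imwrite('pics/w13.png',im)"
```

```text
t 19.87 tcp [ 0.4305 -0.1141  0.0426] yaw -2.44 tilt [-0.0003 -0.0003] w 0.0348 j [-0.4   0.49  0.64  2.27 -0.57  0.54  0.65]
move [0.0004 0.0008 0.0326] spin -0.0016
```

View pics/w13.png

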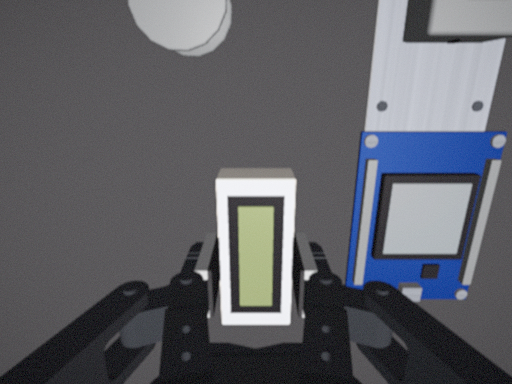

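The display is held at (217–296, 178–325), and the screen board's full outline is visible at (348–507, 131–300).

```bash
python3 -c "
from h import *
ci=r.camera_info('wrist');im=cv2.imread('pics/w13.png');zt=.0426-.009+.02
m=np.zeros((384,512),np.uint8);m[170:340,205:305]=(im[170:340,205:305].min(2)>190)*255
d=rect(ci,big(m),zt);B=rect(ci,big(colmask(im,(100,110,40),(130,255,255),(330,120,512,310))),.014)
print(d,B);a=np.radians(B[3]-90);t=B[0]-.098*np.array([np.cos(a),np.sin(a)]);print('need',t-d[0],d[3]-B[3])
print('corners front edge',plane(ci,[[360,132],[347,284]],.014))"
```

```text
(array([ 0.4314565 , -0.11392953], dtype=float32), np.float32(0.07906518), np.float32(0.035301287), np.float32(87.56949)) (array([ 0.5289436 , -0.11840761], dtype=float32), np.float32(0.10965573), np.float32(0.0801069), np.float32(87.53539))
need [-0.00042224 -0.00026385] 0.034095764
corners front edge [[ 0.49092277 -0.06244853  0.014     ]
 [ 0.48857204 -0.15998732  0.014     ]]
```

>>> play_rows(targets="0.7 0 0 0.015 0;0.7 0 0 0.028 0;0.7 0 0 0.032 0;0.7 0 0 0.0338 0;0.7 0 0 0.0338 0;0.7 0 0 0.0338 0")

```text
clock: 20.42
tcp_pos: [0.4311, -0.1139, 0.0093]
orientation: [2.267, 2.173, 0.001]
contact_force: [0.5, 0.7, -0.2]
grip_width: 0.0348
gripper_force: 41.1
```

>>> play_rows(targets="-0.35 0 0 0 0;-0.35 0 0 0 0;-0.35 0 0 0 0;-0.35 0 0 -0.01 0;-0.35 0 0 -0.04 0;-0.35 0 0 -0.08 0;-0.35 0 0 -0.12 0;-0.35 0 0 -0.16 0")

```text
clock: 21.08
tcp_pos: [0.4297, -0.1139, 0.1698]
orientation: [-2.268, -2.173, 0.003]
contact_force: [1.2, 1.2, 0.1]
grip_width: 0.0578
gripper_force: 0.0
```

>>> play_rows(targets="-0.35 -0.15 0 -0.05 0;-0.35 -0.15 0 -0.05 0;-0.35 -0.15 0 -0.05 0;-0.35 -0.15 0 -0.05 0;-0.35 -0.15 0 -0.05 0")

```text
clock: 21.5
tcp_pos: [0.424, -0.2706, 0.2215]
orientation: [2.271, 2.161, 0.0]
contact_force: [0.9, 0.1, 0.7]
grip_width: 0.0575
gripper_force: 0.0
```

```bash
python3 -c "
from h import *
t=r.grab_frame('top')[:,:,::-1].copy();s=r.grab_frame('side')[:,:,::-1].copy()
a=cv2.resize(t[120:260,100:340],None,fx=3,fy=3,interpolation=cv2.INTER_CUBIC)
cv2.imwrite('pics/t2.png',a);cv2.imwrite('pics/s2.png',s);o=r.get_obs();print(o['clock'],o['tcp_pos'])"
```

```text
21.6 [ 0.42389587 -0.26468095  0.2188968 ]
```

View pics/t2.png

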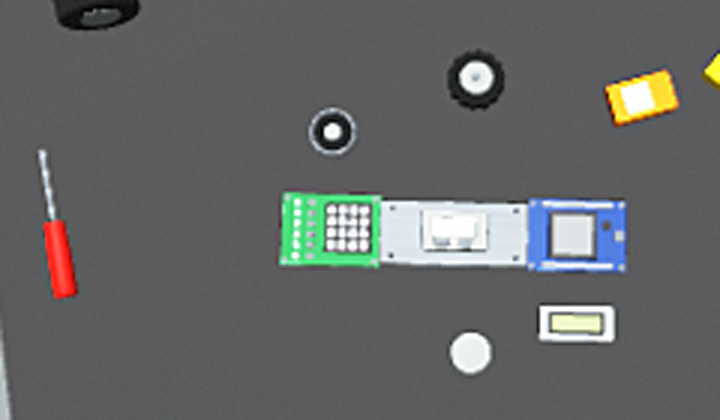

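View pics/s2.png

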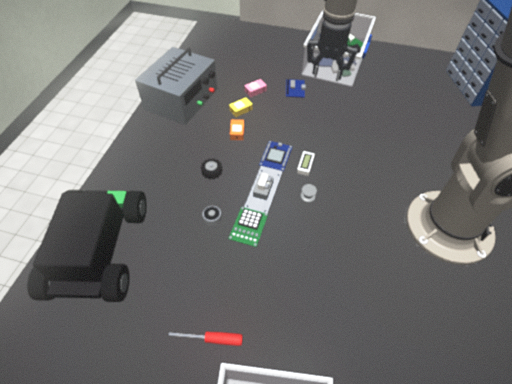

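Everything is in place. The speaker is at crop (332,132) behind the keypad board. The battery and sensor are at (454,229) mid-strip, and the display is at (577,323) in front of the screen board. The wheel, spool and driver have not moved, and the arm is clear.

```bash
python3 -c "
from bench import r
print(r.hand_in())"
```

```text
the job is handed in; nothing more can be done
None
```

The job is handed in at about 22 s on the robot's clock: the battery, sensor and display are within about 2 mm of their targets, the speaker's gap is about 41–43 mm rather than 40, and the wheel, spool and screwdriver were not moved.

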